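# Open the round port of a viewing lamp, one click

## Robot

A 6-joint arm with a two-finger parallel gripper is mounted at the origin on a cart in front of the work surface, level with it; the furniture and walls round the work are solid. World frame = base frame: x ahead of the robot, y to its left, z up, the work surface at z = 0. Lengths are in m, angles in rad, forces in N, time in s.
With the tool pointing down it reaches from about 0.25 to 0.725 m from the base axis. Payload 4 kg.
Tool frame: the origin (TCP) lies at the very end of the fingers, on their centre line; the grasp point (between the pads) lies 19 mm behind it; x points along the fingers, y is the direction in which the jaws open and shut, and the axes are right-handed (so a half turn about x gives the same grasp; the last joint's range is limited). The gripper opens to 85 mm and grips with 20 to 120 N. Pads are 22 mm wide; open, the fingers measure 114 mm over their backs; the gripper's body (76 mm by 85 mm) begins 54 mm behind the grasp point. The pads swing forward as they close: fully open they stand 13 mm farther back than shut.
Start: joints at [1.229, 0.241, 0.005, 1.335, 0, 1.571], TCP at [0.168, 0.471, 0.231] pointing down, gripper open.
Joint ranges: [-2.72, 2.72], [-1.05, 1.87], [-1.09, 1.28], [-1.99, 2.15], [-1.42, 1.44], [-3.14, 3.14]. Speed limits (rad/s): [2.79, 2.79, 3.14, 3.14, 3.14, 3.14].

## Interface

Orientations are given as a unit quaternion [w, x, y, z].
In Python, from workcell import r gives the robot as it stands.
- The arm moves only by the tool play_rows, never from a script. Its argument "rows" is one flat list of numbers, 4 for each row, row after row: the shift along the world's x, y, z in mm, then the turn about the world's z in rad. A call has 1 to 12 rows; each row is the pose to reach, as a shift and turn from the pose measured when the call began; what a row does not reach only later rows make up. A row lasts 1/12 s, in which the tool goes at most 41.7 mm and 7.16 degrees, less where a joint would pass 70% of its speed; a pose out of reach is approached as far as the arm can. A call with a gripper value outside its range is refused whole. "gripper" is the closure, from 0 (fully open) to 1 (shut), set as the call begins (left out, the last holds). The fingers move at their own pace and stop on an object; "grip_force" is the grip in N (left out, the last holds). Time passes only in rows, so rows that repeat a pose let the fingers close. It gives the time, the measured TCP pose, the force and the opening at its end, in the units of the state.
- r.sense(): the state, without advancing time (a new reading comes with each control period).
- r.grab_frame(name): name is "scene" or "top" or "wrist"; returns a dict with "color" (400x640x3 uint8, red, green, blue), "fx", "fy", "cx", "cy" (pixels), "cam_to_world" (4x4, takes a point from camera to world coordinates); the wrist camera has in their place "tool_from_camera" (4x4, takes a point from camera to tool coordinates, whose origin is the TCP and whose axes are the tool frame's). Camera axes: x right, y up, looking along -z (the intrinsics and any distortion apply to the point x, -y, -z); pixel columns grow to the right and rows downward; lengths in m; the calibration is good to about 2 mm. A picture is of the moment at which its call begins: read the wrist's pose just before it. There is no depth.
- r.close_job(): hands the job in, once; it reports no verdict.
Trained networks look in the newest picture that a camera, given by its name, has taken for a name from the list of things; names that differ only in an ending like _2 or _b are one class to them, and where a whole thing is asked for, a point or a joint stands for the part that bears it (a point fixed in the world has none). Each returns a list of dicts, best first, with "confidence" (0 to 1); they miss things now and then, are a little off and sometimes report something else, mostly with a low value. They report only what shows in the picture. A call takes as long as a camera call.
- r.cut_out(camera, name): "region" (400x640 bool, what is visible of it) and "position" ([column, row] in pixels, amid what is visible of it).
- r.tip_of(camera, name): "position" ([column, row] in pixels: a listed point, or the origin of a listed thing).
The state is a dict: "t": time; "joint_pos": joint angles; "dq": joint speeds; "joint_efforts": joint torques, N m; "tool_pos": TCP position; "ee_rot": TCP orientation; "wrist_force": force on the tool from outside, world axes, zero at the start; "moment": the same for the moment, N m; "opening": finger opening in m.
Only numpy, scipy, OpenCV 4.12 (cv2) and the standard library are available. Lean on these libraries where they do the work, as an engineer would, in place of code of your own. Each camera call takes 0.05 s, during which the arm holds its last target. There are 200 camera calls.

## Task

Two low viewing lamps stand on the bench, each with a flat metal shutter plate that slides lengthwise along its top. On the lamp whose plate has round holes and a round knob, slide the plate by its knob towards the empty end of its track to the next stop, so that it clicks in with the large round hole over the light port; it must end there and not at the far stop. Leave the shutter of the other lamp (square holes, flat tab) as it is.

Things in the scene. Friction and masses are not known exactly. Their poses are not given: they have to be found in the camera images.
- round_knob (a point): Black round knob (18 mm dia., 31 mm high, 22 mm flange at its foot) on the shutter to move, an aluminium plate 56x140x4 mm with a 30 mm and a 12 mm round hole. Point: knob axis at mid-height, 65 mm above the bench; plate top 16 mm lower, knob top 15 mm higher. z up; y along the slide, pointing towards the next stops. Lamps stand in either order, turned up to 35 degrees.
- round_shutter (a joint): Travel of that plate along its y, in m. Click stops: 0 (port covered; start), 0.040 (large hole over the port: wanted), 0.080 (small hole; end of travel). A spring draws it to the nearest stop from up to 18 mm away; leaving a stop takes about 7 N.
- square_tab (a point): Black flat tab (36 mm across the slide, 12 mm thick, 30 mm high) of the other lamp's shutter, a like plate with square holes; not to be moved. Point at mid-height, 65 mm above the bench, axes as for the knob. Each lamp is a fixed white box 84x244x44 mm along y; guide rails reach 54 mm, and a spring plunger sticks out 18 mm beyond the far (+x) rail, 56 mm high.
- square_shutter (a joint): Travel of the other lamp's plate in m, with the same stops; it starts at the stop at 0 and must stay there.

How it is judged:
At the end, for the whole second after the job is handed in: The plate with round holes rests at its middle stop (travel 40 mm, within 10 mm), and the plate with square holes is still at its first stop (travel under 10 mm) (value of joint round_shutter between 0.03 and 0.05 m and velocity of joint round_shutter between -0.01 and 0.01 m/s and value of joint square_shutter below 0.01 m); the robot touches nothing.
It fails at once if the other lamp's shutter is moved off its stop (by more than 12 mm) (value of joint square_shutter above 0.012 m).
It also fails if it takes over 26 s, if anything falls off the work surface, if the arm or the gripper's body presses on something with over 40 N, if the wrist force passes 120 N, or if a joint passes its speed limit or range.

## Working session

There is one attempt and no reset: what is moved stays moved. The work goes in short steps, Python scripts to look and compute and a tool call to move; the robot and the scene stay as the last step left them, time stands still between calls to the robot, and variables do not carry over. Pictures are saved under pics/ and viewed, about 8 in all and at most 12, crops included, and the job is handed in when it is done.

Besides the shell and the picture viewer there is one more tool, called after "Emit:" as name(argument=value, ...) on one line, values as JSON. play_rows: Moves the arm, as the interface text tells. Its arguments: {"type":"object","properties":{"rows":{"type":"array"},"gripper":{"type":"number"},"grip_force":{"type":"number"}},"required":["rows"]}

```bash
mkdir -p pics; cat > h.py <<'E'
import numpy as np, cv2
from workcell import r
def ray(f,px,T=None):
    T=np.array(f["cam_to_world"]) if T is None else T
    d=np.array([(px[0]-f["cx"])/f["fx"],-(px[1]-f["cy"])/f["fy"],-1])
    return T[:3,3],T[:3,:3]@d
def atz(f,px,z,T=None):
    o,d=ray(f,px,T); return o+d*(z-o[2])/d[2]
def save(f,n): cv2.imwrite("pics/"+n,f["color"][:,:,::-1])
E
python3 - <<'E'
from h import *
s=r.sense(); print(s["t"],s["tool_pos"],s["ee_rot"])
for c in ["top","scene"]:
    f=r.grab_frame(c); save(f,c+"1.png"); print(c,[k for k in f if k!="color"],np.array(f["cam_to_world"])[:3,3].round(3))
    for n in ["round_knob","square_tab"]:
        for d in r.tip_of(c,n)[:3]: print(n,np.round(d["position"],1),round(d["confidence"],2),atz(f,d["position"],.065).round(4))
    for n in ["round_shutter","square_shutter"]:
        for d in r.cut_out(c,n)[:2]:
            m=d["region"]; p=cv2.minAreaRect(np.argwhere(m)[:,::-1].astype(np.float32))
            print(n,np.round(d["position"],1),round(d["confidence"],2),[atz(f,q,.049)[:2].round(3).tolist() for q in cv2.boxPoints(p)])
print(r.sense()["t"])
E
```

```text
0.0 [0.16736039 0.47047058 0.2303751 ] [ 0.69666678  0.1194942   0.69694517 -0.12101225]
top ['fx', 'fy', 'cx', 'cy', 'cam_to_world'] [ 0.309 -0.021  1.121]
round_knob [241.1 194.2] 0.88 [0.5205 0.1918 0.065 ]
round_knob [398.6 222.5] 0.63 [ 0.4565 -0.1852  0.065 ]
square_tab [395.4 221.5] 0.9 [ 0.4588 -0.1777  0.065 ]
round_shutter [260.4 185.3] 0.92 [[0.536, 0.212], [0.606, 0.093], [0.556, 0.065], [0.487, 0.183]]
square_shutter [415.7 214.6] 0.82 [[0.488, -0.162], [0.507, -0.303], [0.448, -0.308], [0.429, -0.168]]
scene ['fx', 'fy', 'cx', 'cy', 'cam_to_world'] [-0.066 -0.327  0.816]
round_knob [262.4 167.5] 0.65 [0.5281 0.1896 0.065 ]
square_tab [382.6 243.5] 0.64 [ 0.4594 -0.181   0.065 ]
square_shutter [403.8 251.7] 0.59 [[0.437, -0.167], [0.502, -0.157], [0.513, -0.304], [0.449, -0.308]]
0.5
```

View pics/top1.png

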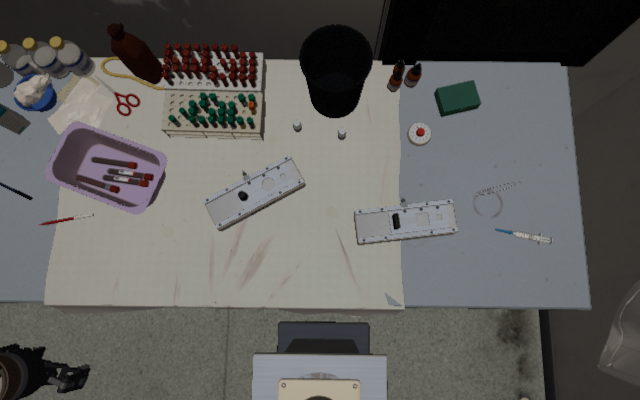

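View pics/scene1.png

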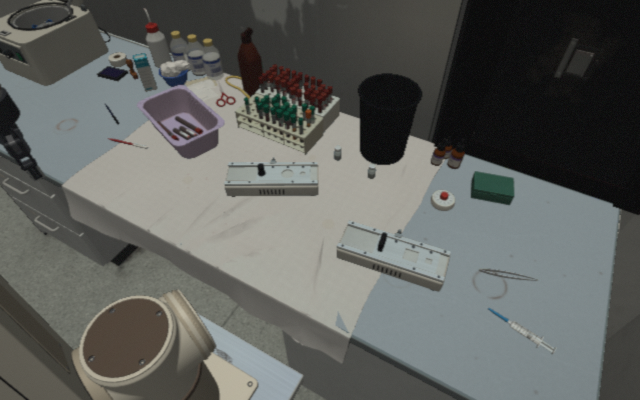

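The round-hole lamp is the left one in the top view, with its knob at (243,196) and plunger at (245,175). The square-tab lamp is on the right, with its tab at (396,221). The plunger is on the far side, so +y points to the image left. I'll move above the knob and take a closer look with the wrist camera.

```bash
python3 - <<'E'
from h import *
from scipy.spatial.transform import Rotation as R
s=r.sense();q=s["ee_rot"];M=R.from_quat([q[1],q[2],q[3],q[0]]).as_matrix();print(M.round(3))
ty=M[:,1]; a=np.arctan2(ty[1],ty[0]); t=np.arctan2(.119,-.070)
print(a,t,[(t-a+k*np.pi+np.pi/2)%(2*np.pi)-np.pi/2 for k in (0,1)],s["joint_pos"])
print((np.array([.522,.191])-s["tool_pos"][:2])*1000)
f=r.grab_frame("wrist"); print(np.array(f["tool_from_camera"]).round(3),f["fx"])
E
```

```text
[[-0.     0.335  0.942]
 [-0.     0.942 -0.335]
 [-1.    -0.    -0.   ]]
1.2290071718334654 2.1025203940537023 [np.float64(0.8735132222202369), np.float64(4.01510587581003)] [1.22901624e+00 2.40649554e-01 4.92351774e-03 1.33519747e+00
 1.66775627e-05 1.57080540e+00]
[ 354.43491465 -280.04627714]
[[-0.     0.326 -0.945 -0.143]
 [ 1.    -0.    -0.001 -0.001]
 [-0.001 -0.945 -0.326 -0.083]
 [ 0.     0.     0.     1.   ]] 309.754421325467
```

Emit:
play_rows(rows=[30, -23, 0, 0.08, 60, -47, 0, 0.16, 90, -70, 0, 0.24, 120, -93, 0, 0.32, 150, -117, 0, 0.4, 180, -140, 0, 0.48, 210, -163, 0, 0.56, 240, -187, 0, 0.64, 270, -210, 0, 0.72, 300, -233, 0, 0.8, 330, -257, 0, 0.87, 355, -280, -10, 0.87], gripper=0.3)

```text
t: 1.55
tool_pos: [0.5257, 0.1899, 0.2231]
ee_rot: [0.684, -0.185, 0.681, 0.185]
wrist_force: [0.7, 0.3, 0.4]
opening: 0.0597
```

```bash
python3 - <<'E'
from h import *
from scipy.spatial.transform import Rotation as R
s=r.sense();q=s["ee_rot"];M=np.eye(4);M[:3,:3]=R.from_quat([q[1],q[2],q[3],q[0]]).as_matrix();M[:3,3]=s["tool_pos"]
f=r.grab_frame("wrist");T=M@np.array(f["tool_from_camera"]);save(f,"w1.png")
ty=M[:3,1];print(s["t"],s["tool_pos"],np.abs(s["dq"]).max(),"yaw",np.arctan2(ty[1],ty[0]),s["joint_pos"][5])
for d in r.tip_of("wrist","round_knob")[:2]: print(np.round(d["position"]),d["confidence"],atz(f,d["position"],.065,T).round(4))
for d in r.cut_out("wrist","round_shutter")[:1]:
    P=np.array([atz(f,p,.049,T)[:2] for p in np.argwhere(d["region"])[:,::-1]],np.float32)
    b=cv2.boxPoints(cv2.minAreaRect(P)); print(b.round(3),[np.arctan2(*(b[i+1]-b[i])[::-1]).round(3) for i in range(3)])
E
```

```text
1.55 [0.5256552  0.18989033 0.22313734] 0.657483703209006 yaw 2.100617418329571 -0.18309453143785703
[322. 172.] 0.73 [0.5216 0.1886 0.065 ]
[[0.488 0.186]
 [0.56  0.063]
 [0.611 0.093]
 [0.539 0.216]] [np.float32(-1.04), np.float32(0.531), np.float32(2.101)]
```

View pics/w1.png

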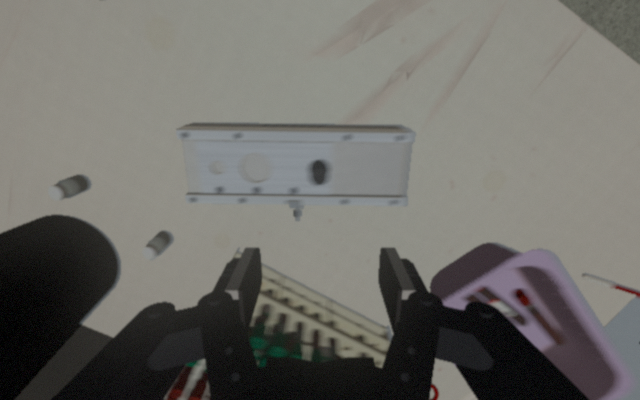

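The wrist view shows the round holes at (217,168) and (255,167), left of the knob at (319,172). The empty track is at the image right, x from 335 to 408, which is world direction (-0.505, 0.863). That agrees with yaw 2.10. I'll go down partway and measure again while still.

Emit:
play_rows(rows=[-4, 0, -30, 0, -4, 0, -60, 0, -4, 0, -90, 0, -4, 0, -90, 0, -4, 0, -90, 0, -4, 0, -90, 0])

```text
t: 2.2
tool_pos: [0.5201, 0.19, 0.1318]
ee_rot: [0.683, -0.183, 0.683, 0.183]
wrist_force: [0.5, -0.0, 0.5]
opening: 0.0598
```

```bash
python3 - <<'E'
from h import *
from scipy.spatial.transform import Rotation as R
s=r.sense();q=s["ee_rot"];M=np.eye(4);M[:3,:3]=R.from_quat([q[1],q[2],q[3],q[0]]).as_matrix();M[:3,3]=s["tool_pos"]
f=r.grab_frame("wrist");T=M@np.array(f["tool_from_camera"]);save(f,"w2.png")
print(s["t"],s["tool_pos"],np.abs(s["dq"]).max())
for d in r.tip_of("wrist","round_knob")[:2]: print(np.round(d["position"]),d["confidence"],atz(f,d["position"],.065,T).round(4))
E
```

```text
2.2 [0.52007734 0.18999035 0.13178719] 0.02769319247814534
[317. 213.] 0.95 [0.5234 0.1882 0.065 ]
```

View pics/w2.png

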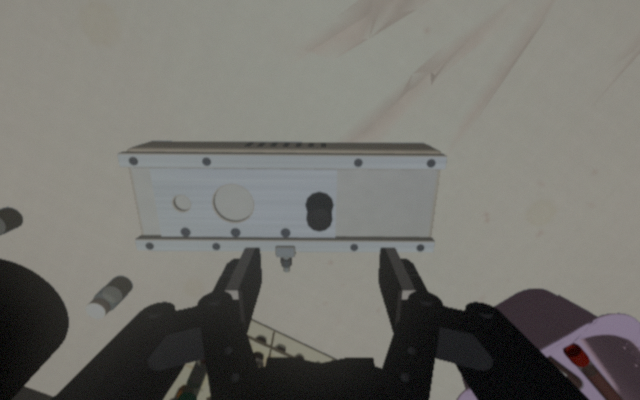

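The wrist view is sharp now: knob at (319,212), empty track to the right (340–435), plunger at (286,258) clear of the fingers. I'll go down and grip.

Emit:
play_rows(rows=[3, -1.5, -25, 0, 3, -1.5, -50, 0, 3, -1.5, -65, 0, 3, -1.5, -74, 0, 3, -1.5, -74, 0, 3, -1.5, -74, 0, 3, -1.5, -74, 0])

```text
t: 2.88
tool_pos: [0.5254, 0.1891, 0.0604]
ee_rot: [0.685, -0.183, 0.681, 0.183]
wrist_force: [-0.6, 0.4, 0.1]
opening: 0.0602
```

Emit:
play_rows(rows=[0, 0, 0, 0, 0, 0, 0, 0, 0, 0, 0, 0, 0, 0, 0, 0, 0, 0, 0, 0, 0, 0, 0, 0, 0, 0, 0, 0, 0, 0, 0, 0], gripper=1, grip_force=40)

```text
t: 3.55
tool_pos: [0.5247, 0.192, 0.0617]
ee_rot: [0.685, -0.182, 0.68, 0.186]
wrist_force: [-3.9, 6.5, 5.9]
opening: 0.0163
```

Gripped, and contact shows as about 7 N along the slide. Next I'll slide 40 mm along (-0.505, 0.863).

Emit:
play_rows(rows=[-3, 5, 0, 0, -6, 10, 0, 0, -9, 15, 0, 0, -12, 20, 0, 0, -15, 25, 0, 0, -18, 30, 0, 0, -20, 34.5, 0, 0, -20, 34.5, 0, 0, -20, 34.5, 0, 0, -20, 34.5, 0, 0])

```text
t: 4.38
tool_pos: [0.5047, 0.2271, 0.0618]
ee_rot: [0.685, -0.181, 0.68, 0.187]
wrist_force: [1.1, 1.6, -1.2]
opening: 0.0164
```

```bash
python3 - <<'E'
from h import *
f=r.grab_frame("wrist");save(f,"w3.png"); s=r.sense(); print(s["tool_pos"],s["wrist_force"],s["opening"])
E
```

```text
[0.50475819 0.22703413 0.06179797] [ 0.54916593  1.12425973 -2.36370643] 0.01606736469755767
```

View pics/w3.png

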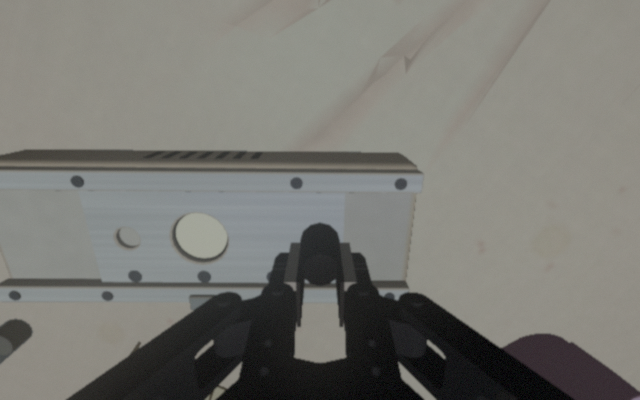

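The plate has moved: its large hole at (201,237) is lit and bare track shows at both ends. I'll release the knob in place and then rise.

Emit:
play_rows(rows=[0, 0, 0, 0, 0, 0, 0, 0, 0, 0, 0, 0, 0, 0, 0, 0, 0, 0, 0, 0, 0, 0, 0, 0], gripper=0.3)

```text
t: 4.93
tool_pos: [0.5047, 0.2269, 0.0618]
ee_rot: [0.685, -0.181, 0.68, 0.187]
wrist_force: [0.5, -0.1, 0.4]
opening: 0.0598
```

Emit:
play_rows(rows=[0, 0, 15, 0, 0, 0, 35, 0, 0, 0, 65, 0, 0, 0, 100, 0, 0, 0, 130, 0, 0, 0, 150, 0, 0, 0, 150, 0, 0, 0, 150, 0, 0, 0, 150, 0])

```text
t: 5.68
tool_pos: [0.5041, 0.2267, 0.211]
ee_rot: [0.685, -0.181, 0.681, 0.187]
wrist_force: [0.6, -0.4, 0.3]
opening: 0.0601
```

```bash
python3 - <<'E'
from h import *
s=r.sense();print(s["t"],s["tool_pos"],s["wrist_force"],s["opening"],np.abs(s["dq"]).max())
from scipy.spatial.transform import Rotation as R
q=s["ee_rot"];M=np.eye(4);M[:3,:3]=R.from_quat([q[1],q[2],q[3],q[0]]).as_matrix();M[:3,3]=s["tool_pos"]
f=r.grab_frame("wrist");T=M@np.array(f["tool_from_camera"]);save(f,"w4.png")
for d in r.tip_of("wrist","round_knob")[:1]:
    p=atz(f,d["position"],.065,T);print(np.round(d["position"]),d["confidence"],p.round(4),"travel",(p-[.5234,.1882,.065])@[-.505,.863,0])
f=r.grab_frame("top")
for d in r.tip_of("top","square_tab")[:1]: print(d["position"],atz(f,d["position"],.065).round(4))
E
```

```text
5.6833 [0.50411338 0.22665593 0.21098916] [ 0.59128931 -0.37719915  0.33282851] 0.060074399822725735 0.022625294778116728
[318. 176.] 0.78 [0.5023 0.2229 0.065 ] travel 0.04060951694181793
[396.0, 221.1] [ 0.4598 -0.1791  0.065 ]
```

View pics/w4.png

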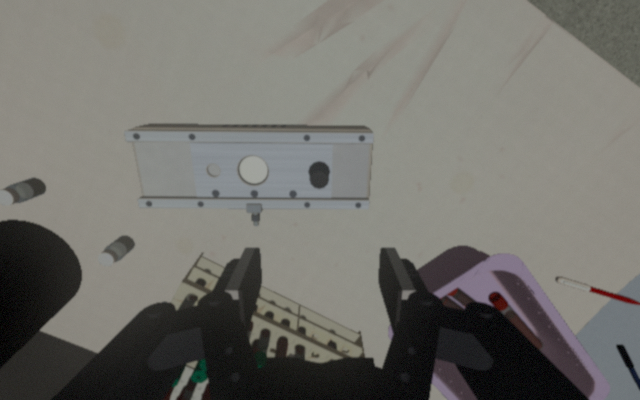

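The large hole at (253,170) is lit and lined up with the plunger at (254,210). The measured travel is 40.6 mm, and the gripper is clear.

```bash
python3 -c "
from workcell import r
print(r.close_job())"
```

```text
the job is handed in; nothing more can be done
None
```

I gripped the round knob on the left lamp, slid its plate about 40 mm towards the empty end, released it, rose clear and handed the job in. The clock read about 5.8 s, against the 26 s limit.

- **Round shutter:** the wrist camera puts the knob's travel at 40.6 mm. The large hole is lit and lines up with the plunger.
- **Square shutter:** the tab measured within about 2 mm of where it was at the start, so that plate has not moved.
- **Robot:** it is clear of everything, with wrist force below 1 N.
- **Disagreements:** the top and scene cameras first differed by about 8 mm on the knob's position, and the wrist camera settled that. On closing, the gripper read about 16 mm on the 18 mm knob and was pulled about 3 mm along the slide, but the grip held.

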